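# Feed a row of brass blanks to the stop of a drilling jig and bolt it in

## Task

Get the next batch of brass blanks ready for drilling in the jig: push the keeper bolt's black knob outwards until the bolt is fully drawn, push the waiting row of five blanks along the channel as one closed-up train, pressing only on the last blank, until the leading blank is hard against the end stop, then push the knob back until the bolt is fully shut behind the last blank. Only push: no blank may be lifted or tipped, the row must not come apart, and the tools lying around stay where they are.

Things in the scene. Friction and masses are not known exactly. Their poses are not given: they have to be found in the camera images.
- jig: grey drilling jig, screwed down: base 330 x 70 x 10 mm with a straight channel between two steel rails. Origin: centre of the base's underside, at table height, under the channel's centre line. x runs along the channel from the open loading end to the end stop; y points to the side where the bolt's tongue and knob stand out (towards the robot); z up. Below, jig x, y, z in mm
- channel_mouth (a point): middle of the channel floor at the open loading end, jig (-165, 0, 10). The channel is 32.5 mm wide; the rails on both sides are 12 mm thick, tops at z = 19 mm. Nothing on the jig is higher than 22 mm but the end stop, the blanks and the bolt's knob
- stop_face (a point): foot of the end stop's face in the middle of the channel floor, jig (149, 0, 10). The stop is an upright dark steel block, 64 mm wide, 16 mm thick, top at z = 44 mm
- bolt_crossing (a point): middle of the channel floor where the bolt crosses, jig (22.5, 0, 10). The bolt runs through slots in both rails, then along a tongue 44 mm wide that reaches out to y = 120 mm, between guides and under two thin straps (tops at z = 22 mm)
- bolt (a joint): keeper bolt, slides along jig y: 0 m = fully shut across the channel, nose in the far rail's slot; 0.042 m = fully drawn, clear of the channel; hard stops at both. Brass bar 10 mm wide (jig x 17.5 to 27.5), top at z = 18.5 mm, rounded nose. Moves at a push of about 2 N and stays where it is left. Shut, it leaves 1.5 mm behind a row that is home
- knob (a point): centre of the flat top of the bolt's upright black knob, 46.5 mm above the table. The knob is 16 mm across (18 mm at its head) and can be pushed from any side between z = 23 mm and its top. It stands at jig (22.5, 85) with the bolt shut and (22.5, 127) fully drawn
- blank_1: brass blank 1 of 5, counted from the end stop: 24 mm along the channel (its x), 30 mm across, 30 mm high, about 0.14 kg, small hole in its top. Origin: centre of its underside, on the channel floor. The five stand touching face to face, tops at z = 40 mm, 21 mm above the rails. The leading one; home at jig x = 137 mm
- blank_2: brass blank 2 of 5, counted from the end stop: 24 mm along the channel (its x), 30 mm across, 30 mm high, about 0.14 kg, small hole in its top. Origin: centre of its underside, on the channel floor. The five stand touching face to face, tops at z = 40 mm, 21 mm above the rails. Home at jig x = 113 mm
- blank_3: brass blank 3 of 5, counted from the end stop: 24 mm along the channel (its x), 30 mm across, 30 mm high, about 0.14 kg, small hole in its top. Origin: centre of its underside, on the channel floor. The five stand touching face to face, tops at z = 40 mm, 21 mm above the rails. Home at jig x = 89 mm
- blank_4: brass blank 4 of 5, counted from the end stop: 24 mm along the channel (its x), 30 mm across, 30 mm high, about 0.14 kg, small hole in its top. Origin: centre of its underside, on the channel floor. The five stand touching face to face, tops at z = 40 mm, 21 mm above the rails. Home at jig x = 65 mm
- blank_5: brass blank 5 of 5, counted from the end stop: 24 mm along the channel (its x), 30 mm across, 30 mm high, about 0.14 kg, small hole in its top. Origin: centre of its underside, on the channel floor. The five stand touching face to face, tops at z = 40 mm, 21 mm above the rails. The last one, at the rear of the row; home at jig x = 41 mm
- tweezers: steel tweezers, 121 mm long, lying flat on the table between the jig and the robot; leave alone; origin: centre of its underside
- loupe: folding loupe with a black ring and a grey case, 75 x 42 x 15 mm, lying on the table; leave alone; origin: centre of its underside
- pliers_round: pliers with dark green handles, 139 x 40 x 11 mm, lying beyond the loading end of the jig; leave alone; origin: centre of its underside
- pliers_flat: pliers with blue handles, 130 x 38 x 11 mm, lying beside the green ones; leave alone; origin: centre of its underside
- pin_vise: pin vise with an orange-brown wooden handle, 120 mm long, 12 mm thick, lying on the table; leave alone; origin: centre of its underside
- chasing_hammer: small hammer with a wooden handle, 202 x 65 x 23 mm, lying at the table's right; leave alone; origin: centre of its underside
- tape_roll: roll of tan tape, 69 mm across, 18 mm high, lying flat; leave alone; origin: centre of its underside

How it is judged:
By the outcome, as a careful person would: the job done as asked, in the order asked, and still so for the second after the job is handed in, with the robot touching nothing.
It also fails if it takes over 48 s, if anything falls off the work surface, if the arm or the gripper's body presses on something with over 40 N, if the wrist force passes 120 N, or if a joint passes its speed limit or range.

## Robot

A 6-joint arm with a two-finger parallel gripper is mounted at the origin on a cart in front of the work surface, level with it; the furniture and walls round the work are solid. World frame = base frame: x ahead of the robot, y to its left, z up, the work surface at z = 0. Lengths are in mm, angles in rad, forces in N, time in s.
With the tool pointing down it reaches from about 350 to 775 mm from the base axis. Payload 7.3 kg.
Tool frame: the origin (TCP) lies between the finger pads; the fingertips stand 14 mm ahead of it and the grasp point (between the pads) lies 5 mm behind it; z points along the fingers, y is the line along which they close (so a half turn about z gives the same grasp; the last joint's range is limited). The gripper opens to 92 mm and grips with 3 to 60 N. Pads are 19 mm wide; open, the fingers measure 130 mm over their backs; the gripper's body (75 mm by 190 mm) begins 47 mm behind the grasp point.
Start: joints at [1.105, 0.342, 1.524, -0, 1.275, -0.146], TCP at [165.033, 498.405, 240.741] pointing down, gripper open.
Joint ranges: [-2.53, 2.53], [-0.77, 2.02], [0.04, 2.7], [-1, 4.14], [0.28, 2.66], [-3.11, 3.11]. Speed limits (rad/s): [2.57, 2.57, 3.14, 3.14, 3.14, 3.14].

## Interface

Orientations are given as [roll, pitch, yaw] about the fixed x, y, z axes, in that order (R = Rz(yaw) Ry(pitch) Rx(roll)).
In Python, from plant import get_obs, cams, close_job gives the robot as it stands. The module is installed in compiled form; this text tells all that it offers.
- The arm moves only by the shell command python3 -m creep 'ROWS'. ROWS is JSON, a list of rows, each an object of numbers: "hand": the opening, from 0 (shut) to 1 (fully open); "tx", "ty", "tz": the shift along the tool's x, y, z in m; "spin": the turn about the tool's z in degrees. In form: [{"hand": .., "tx": .., "ty": .., "tz": .., "spin": ..}, ...]. A call has 1 to 5 rows; each row shifts and turns the commanded pose from where the row before left it, along the tool's axes as they then stand; what a row does not reach is not made up. A row lasts 1/8 s, in which the tool goes at most 62.5 mm and 10.7 degrees, less where a joint would pass 70% of its speed; a pose out of reach is approached as far as the arm can. A call is refused whole if a number of a shift passes 0.0625 or a number of a turn 10.7, either way. A call with a gripper value outside its range is refused whole. The fingers move at their own pace and stop on an object; the grip force is fixed at half the most. Time passes only in rows, so rows that do not move let the fingers close. It gives the time, the measured TCP pose, the force, the opening and the grip force at its end, in the units of the state.
- get_obs(): the state, without advancing time (a new reading comes with each control period).
- cams.capture(name): name is "scene" or "top" or "wrist"; returns a dict with "color" (384x512x3 uint8, red, green, blue), "K" (3x3 intrinsics, pixels), "k1" (the pictures are not rectified: a ray, as slopes to the right and down, at radius r is drawn at 1 + k1 r^2 times it, then the intrinsics apply), "R" (3x3) and "t" (3): a world point X has camera coordinates R X + t. Camera axes: x right, y down, z forward; pixel columns grow to the right and rows downward; lengths in mm; the calibration is good to about 2 mm. A picture is of the moment at which its call begins. There is no depth.
- close_job(): hands the job in; it is judged then, once.
The state is a dict: "time": time; "joint_positions": joint angles; "dq": joint speeds; "tau": joint torques, N m; "tool_pos": TCP position; "tcp_rot": TCP orientation; "contact_force": force on the tool from outside, world axes, zero at the start; "moment": the same for the moment, N m; "grip_width": finger opening in mm; "finger_force": force on a finger pad.
Only numpy, scipy, OpenCV 4.12 (cv2) and the standard library are available. Lean on these libraries where they do the work, as an engineer would, in place of code of your own. Each camera call takes 0.05 s, during which the arm holds its last target. There are 200 camera calls.

## Working session

There is one attempt and no reset: what is moved stays moved. The work goes in short steps, Python scripts to look and compute and a shell command to move; the robot and the scene stay as the last step left them, time stands still between calls to the robot, and variables do not carry over. Pictures are saved under pics/ and viewed, at most 10 in all, crops included, and the job is handed in when it is done.

```bash
mkdir -p pics
cat > h.py <<'E'
import numpy as np, cv2
from plant import get_obs, cams
def cap(name,fn=None):
    c=cams.capture(name)
    if fn: cv2.imwrite('pics/'+fn,c['color'][:,:,::-1])
    return c
def ray(c,u,v):
    K=np.array(c['K']);R=np.array(c['R']);t=np.array(c['t'])
    d=np.array([(u-K[0,2])/K[0,0],(v-K[1,2])/K[1,1]]);s=d.copy()
    for _ in range(20): s=d/(1+c['k1']*(s@s))
    return -R.T@t, R.T@np.array([s[0],s[1],1])
def onz(c,u,v,z):
    o,d=ray(c,u,v); return o+d*(z-o[2])/d[2]
def proj(c,X):
    K=np.array(c['K']);p=np.array(c['R'])@np.array(X,float)+np.array(c['t']);s=p[:2]/p[2];s=s*(1+c['k1']*(s@s))
    return K[0,0]*s[0]+K[0,2],K[1,1]*s[1]+K[1,2]
E
python3 - <<'E'
from h import *
import pickle
D={}
for n in('top','scene'):
    D[n]=cap(n,n+'0.png')
pickle.dump(D,open('d0.pkl','wb'))
o=get_obs();print({k:np.round(o[k],3) for k in('time','tool_pos','tcp_rot','grip_width','contact_force')})
for n in D: print(n,-np.array(D[n]['R']).T@np.array(D[n]['t']),D[n]['K'][0][0])
E
```

```text
{'time': np.float64(0.1), 'tool_pos': array([164.873, 498.077, 240.122]), 'tcp_rot': array([-3.14 , -0.   ,  2.822]), 'grip_width': np.float64(92.212), 'contact_force': array([-0.346,  0.016,  0.233])}
top [ 309.75638487 -123.70548555 1270.94966417] 480.22979256319945
scene [-418.91671262  884.30703241  630.56309627] 449.3412832675253
```

View pics/top0.png

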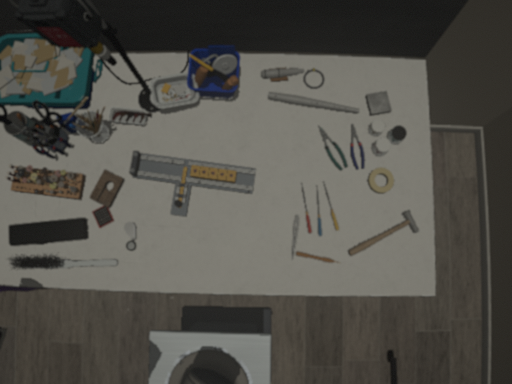

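View pics/scene0.png

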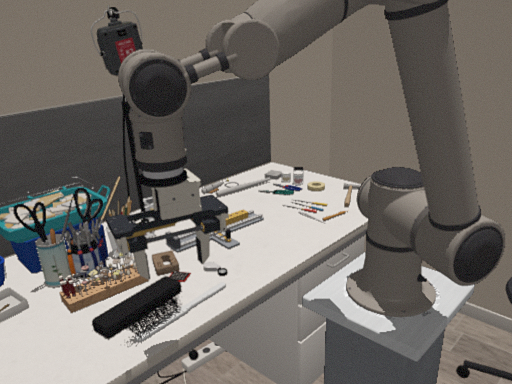

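The top view shows the jig from the stop at about (134,163) to the loading end at (255,180). The row of blanks lies at u 190–236, v~172, and the knob is near (179,203). In the scene view the arm partly covers the jig. I'll zoom in on the top view.

Run:
```python
from h import *
import pickle
D=pickle.load(open('d0.pkl','rb'));c=D['top']
im=c['color'][140:225,120:265,::-1]
im=cv2.resize(im,None,fx=5.5,fy=5.5,interpolation=cv2.INTER_CUBIC);im=np.clip(im*1.5,0,255).astype(np.uint8)
cv2.imwrite('pics/top0c.png',im);print(im.shape)
for p in [(0,0,0),(500,0,0),(500,300,0)]: print(p,proj(c,p))
print(np.round(c['R'],2))
for n,u,v,z in[('stop',134,163,44),('mouth',255,180,10),('knob',179,203,46)]: print(n,onz(c,u,v,z))
```

```text
(468, 798, 3)
(0, 0, 0) (np.float64(208.59995821715628), np.float64(389.3882392905232))
(500, 0, 0) (np.float64(213.52280833849204), np.float64(199.01619334814995))
(500, 300, 0) (np.float64(104.26140080135852), np.float64(197.02050558796665))
[[ 0.02 -1.    0.  ]
 [-0.99 -0.02 -0.15]
 [ 0.15  0.   -0.99]]
stop [585.90469607 210.58205927  44.        ]
mouth [ 551.89695432 -110.28042769   10.        ]
knob [481.05454777  84.87992445  46.        ]
```

View pics/top0c.png

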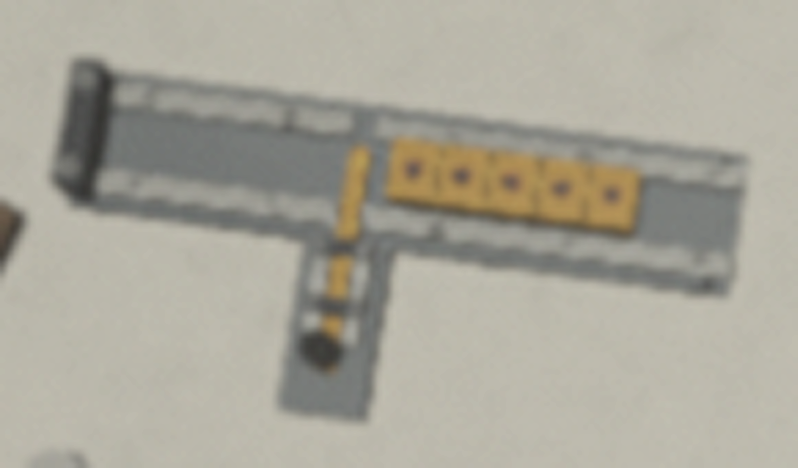

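The close-up shows the bolt shut, with the knob top at crop (321,350). The blank holes run from (413,170) to (612,197), and the stop is at the left. Next I'll work out a coarse pose.

```bash
cat > pose.py <<'E'
from h import *
def fit(J,W):
    J=np.array(J,float);W=np.array(W,float)[:,:2];jc=J.mean(0);wc=W.mean(0)
    a=(J-jc)@[1,1j];b=(W-wc)@[1,1j];th=np.angle((a.conj()*b).sum());r=np.exp(1j*th)
    t=wc@[1,1j]-r*(jc@[1,1j]);res=b-r*a
    return th,np.array([t.real,t.imag]),res
E
python3 - <<'E'
from pose import *
import pickle
D=pickle.load(open('d0.pkl','rb'));c=D['top']
f=lambda x,y,z:onz(c,120+(x+.5)/5.5-.5,140+(y+.5)/5.5-.5,z)
H=[f(*p,40) for p in[(413,170),(462,177),(512,184),(562,190),(612,197)]]
H=np.array(H)
print('holes',H.round(1).tolist(), np.linalg.norm(np.diff(H,axis=0),axis=1).round(1))
K=f(321,350,46.5)
M=[f(747,155,19),f(730,295,19)];print('mouth w',np.linalg.norm(M[0]-M[1]))
S=[f(90,62,44),f(68,190,44)];print('stop w',np.linalg.norm(S[0]-S[1]))
T=[f(280,410,10),f(368,420,10)]
print(K,M,S,T)
J=[(22.5,85),(-165,0),(44.5,120),(.5,120)]
W=[K,(M[0]+M[1])/2,T[0],T[1]]
th,t,res=fit(J,W);print(np.degrees(th),t,np.round(res,1))
e=np.array([np.cos(th),np.sin(th)]);n=np.array([-e[1],e[0]])
for q in list(H)+[(S[0]+S[1])/2,K]: print(((q[:2]-t)@e).round(1),((q[:2]-t)@n).round(1))
E
```

```text
holes [[568.8, 48.3, 40.0], [565.8, 24.6, 40.0], [562.7, 0.6, 40.0], [560.2, -23.4, 40.0], [557.2, -47.3, 40.0]] [23.8 24.2 24.1 24.1]
mouth w 69.22509515970148
stop w 63.60857011660897
[480.33987273  87.49869579  46.5       ] [array([ 583.36503226, -110.82542974,   19.        ]), array([ 514.47951997, -103.97707257,   19.        ])] [array([619.02287889, 207.44186069,  44.        ]), array([555.77322296, 214.18954301,  44.        ])] [array([455.77955849, 112.55592793,  10.        ]), array([451.78764506,  69.49302823,  10.        ])]
83.61693736532106 [567.66354977  55.72751387] [-5.4-0.j  -0.4+0.8j  2.4-0.7j  3.3-0.1j]
-7.3 -2.0
-31.1 -1.6
-55.3 -1.2
-79.4 -1.4
-103.5 -1.1
156.3 -2.4
21.9 90.3
```

```bash
python3 -m creep '[{"hand":0,"spin":-5.7},{"hand":0,"spin":-5.7},{"hand":0,"tx":-0.038,"ty":-0.0365},{"hand":0,"tx":-0.038,"ty":-0.0365},{"hand":0,"tx":-0.038,"ty":-0.0365}]'; python3 -m creep '[{"hand":0,"tx":-0.038,"ty":-0.0365},{"hand":0,"tx":-0.038,"ty":-0.0365},{"hand":0,"tx":-0.038,"ty":-0.0365},{"hand":0,"tx":-0.038,"ty":-0.0365},{"hand":0,"tx":-0.038,"ty":-0.0365}]'
python3 - <<'E'
from h import *
import pickle
c=cap('wrist','w1.png');pickle.dump(c,open('w1.pkl','wb'));o=get_obs();print(o['tool_pos'],np.degrees(o['tcp_rot']),o['grip_width'],o['time'],-np.array(c['R']).T@c['t'])
E
```

```text
[164.89523577 498.14168513 240.23251002] [-1.79936542e+02 -8.24293755e-03  1.61677558e+02] 91.86035613640941 0.15 [ 95.27567404 520.78877382 385.03052506]invalid input at $[0]: expected keys hand, tx, ty, tz, spin
invalid input at $[0]: expected keys hand, tx, ty, tz, spin
```

View pics/w1.png

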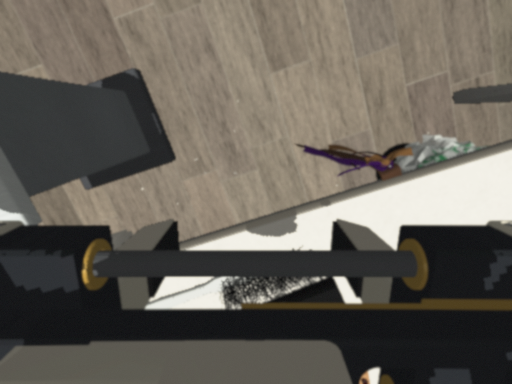

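The rows were refused because every key is needed, so the arm hasn't moved. The picture just shows the fingers and the floor beyond the table edge. I'll resend with all the keys.

```bash
python3 -m creep '[{"hand":0,"tx":0,"ty":0,"tz":0,"spin":-5.7},{"hand":0,"tx":0,"ty":0,"tz":0,"spin":-5.7},{"hand":0,"tx":-0.038,"ty":-0.0365,"tz":0,"spin":0},{"hand":0,"tx":-0.038,"ty":-0.0365,"tz":0,"spin":0},{"hand":0,"tx":-0.038,"ty":-0.0365,"tz":0,"spin":0}]'; python3 -m creep '[{"hand":0,"tx":-0.038,"ty":-0.0365,"tz":0,"spin":0},{"hand":0,"tx":-0.038,"ty":-0.0365,"tz":0,"spin":0},{"hand":0,"tx":-0.038,"ty":-0.0365,"tz":0,"spin":0},{"hand":0,"tx":-0.038,"ty":-0.0365,"tz":0,"spin":0},{"hand":0,"tx":-0.038,"ty":-0.0365,"tz":0,"spin":0}]'
python3 - <<'E'
from h import *
import pickle
c=cap('wrist','w2.png');pickle.dump(c,open('w2.pkl','wb'));o=get_obs();print(o['tool_pos'],np.degrees(o['tcp_rot']),o['grip_width'],o['time'],-np.array(c['R']).T@c['t'])
E
```

```text
time: 0.78
tool_pos: [265.6, 374.7, 240.5]
tcp_rot: [-3.141, -0.0, 3.022]
contact_force: [1.4, 1.2, -0.1]
grip_width: 46.7
finger_force: 0.0
time: 1.4
tool_pos: [432.4, 170.4, 240.7]
tcp_rot: [3.141, -0.0, 3.021]
contact_force: [0.6, 0.6, 0.4]
grip_width: 1.0
finger_force: 0.0
[436.18097296 166.18570834 240.57756837] [-1.79861314e+02  1.73919991e-01  1.72912059e+02] 0.19153879281617273 1.45 [359.61750432 178.92933256 385.56400588]
```

View pics/w2.png

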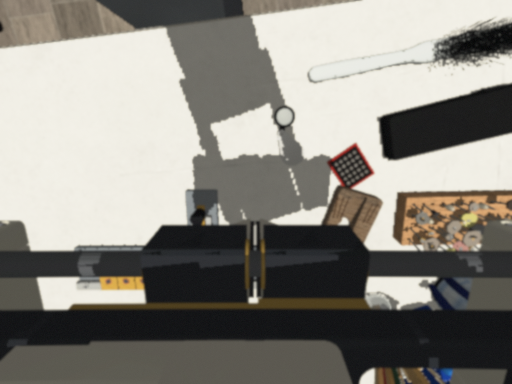

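The wrist camera looks past the fingers towards jig +y. The knob is at about (198,212), and the jig is mostly hidden behind the gripper. I'll move beyond the jig so it comes into view.

```bash
python3 -m creep '[{"hand":0,"tx":-0.05,"ty":-0.03,"tz":0,"spin":0},{"hand":0,"tx":-0.05,"ty":-0.03,"tz":0,"spin":0},{"hand":0,"tx":-0.05,"ty":-0.03,"tz":0,"spin":0},{"hand":0,"tx":-0.05,"ty":-0.03,"tz":0,"spin":0},{"hand":0,"tx":0,"ty":0,"tz":0,"spin":0}]'
python3 - <<'E'
from h import *
import pickle
c=cap('wrist','w3.png');pickle.dump(c,open('w3.pkl','wb'));o=get_obs();print(o['tool_pos'],np.degrees(o['tcp_rot']),o['grip_width'],o['time'],-np.array(c['R']).T@c['t'])
E
```

```text
time: 2.08
tool_pos: [617.6, 25.9, 238.8]
tcp_rot: [-3.141, -0.001, 3.017]
contact_force: [-1.0, 0.1, -0.2]
grip_width: 0.6
finger_force: 0.0
[616.06630164  27.59614785 239.19384496] [ 1.79992804e+02 -1.33465199e-01  1.72947453e+02] 0.4709062378793604 2.125 [545.00131525  34.78788071 383.80750265]
```

View pics/w3.png

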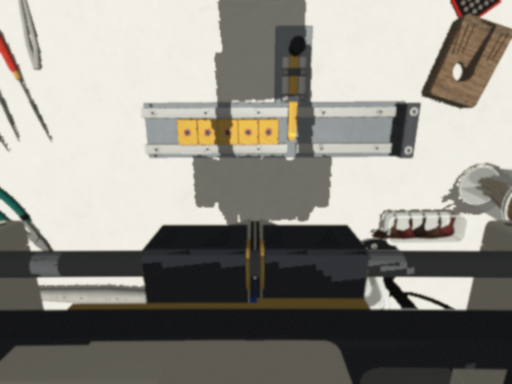

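This view is clear: the blanks run along (188..270, 132), the knob top is near (297,45), the bolt is at (292,110) and the stop is at (404,130). The rail corners at the mouth are at (143,104) and (147,157). I'll measure from these.

Run:
```python
from pose import *
import pickle
c=pickle.load(open('w3.pkl','rb'));im=c['color'].astype(int)
hsv=cv2.cvtColor(c['color'],cv2.COLOR_RGB2HSV)
y=((hsv[...,0]>12)&(hsv[...,0]<32)&(hsv[...,1]>130)&(hsv[...,2]>110)).astype(np.uint8)
sub=np.zeros_like(y);sub[115:150,170:283]=y[115:150,170:283]
pts=cv2.findNonZero(cv2.morphologyEx(sub,cv2.MORPH_CLOSE,np.ones((5,5))));r=cv2.minAreaRect(pts);B=cv2.boxPoints(r)
print('box',r);W=np.array([onz(c,*p,40) for p in B]);print(W.round(1).tolist());print([np.linalg.norm(W[i]-W[i-1]).round(1) for i in range(4)])
v=hsv[...,2];d=((v<60)).astype(np.uint8);d[70:]=0;d[:,:280]=0;d[:,315:]=0
n,l,s,ce=cv2.connectedComponentsWithStats(d);print('knob',s.tolist(),ce.round(1).tolist())
b=np.zeros_like(y);b[50:145,283:305]=y[50:145,283:305];p=cv2.findNonZero(b);print('bolt',cv2.boundingRect(p))
# dark holes in blanks
g=v.copy();hole=((v<130)).astype(np.uint8);hole[:126]=0;hole[139:]=0;hole[:,:180]=0;hole[:,276:]=0
n,l,s,ce=cv2.connectedComponentsWithStats(hole);print([(a[4],q.round(1).tolist()) for a,q in zip(s[1:],ce[1:])])
for nm,u,vv,z in[('m1',143,104,19),('m2',147,157,19),('stopface1',394,104,10),('knob',297,45,46.5),('stop1',417,104,44),('stop2',412,157,44)]: print(nm,onz(c,u,vv,z).round(1))
cr=cv2.resize(c['color'][20:165,135:425,::-1],None,fx=2.75,fy=2.75,interpolation=cv2.INTER_CUBIC);cv2.imwrite('pics/w3c.png',cr)
```

```text
box ((227.49996948242188, 131.5), (98.99998474121094, 24.999996185302734), 0.0)
[[570.7, -61.0, 40.0], [542.1, -55.3, 40.0], [556.4, 59.8, 40.0], [585.3, 56.8, 40.0]]
[np.float64(118.7), np.float64(29.1), np.float64(116.0), np.float64(29.1)]
knob [[0, 0, 512, 384, 196297], [288, 35, 19, 21, 294], [287, 68, 15, 2, 17]] [[255.4, 191.7], [296.5, 45.6], [294.5, 68.9]]
bolt (288, 102, 9, 38)
[(np.int32(197), [221.8, 131.7]), (np.int32(8), [186.9, 132.1]), (np.int32(9), [207.0, 132.0]), (np.int32(8), [247.9, 131.9]), (np.int32(9), [268.0, 132.0])]
m1 [519.3 -99.7  19. ]
m2 [ 583.7 -109.6   19. ]
stopface1 [557.7 209.1  10. ]
knob [482.3  88.5  46.5]
stop1 [559.9 219.   44. ]
stop2 [620.4 215.   44. ]
```

View pics/w3c.png

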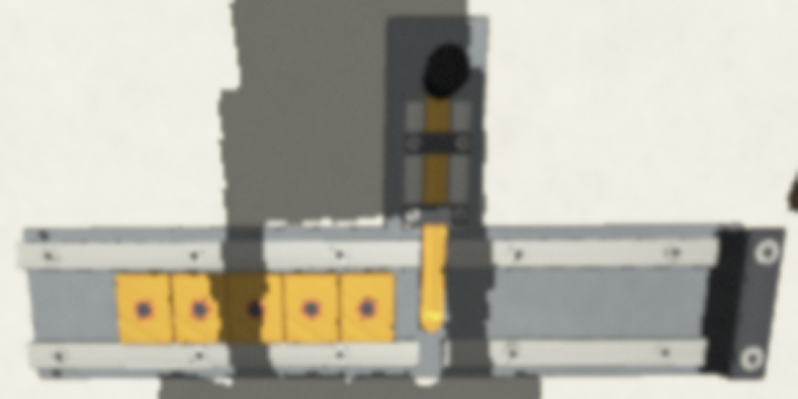

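The crop shows the row closed up, the bolt shut, and the rows of holes horizontal in the image, so the tool's y axis is parallel to the channel. The stop screws are at crop (767,252) and (752,358).

Run:
```python
from pose import *
import pickle
c=pickle.load(open('w3.pkl','rb'))
H=np.array([onz(c,u,v,40) for u,v in[(268,132),(247.9,131.9),(207,132),(186.9,132.1)]])
f=lambda x,y,z:onz(c,135+(x+.5)/2.75-.5,20+(y+.5)/2.75-.5,z)
S=(f(767,252,44)+f(752,358,44))/2
M=(f(20,243,19)+f(32,357,19))/2   # outer? rails top mid edges
K=f(447,62,46.5)
N=f(432,331,14) # nose
print(H.round(1).tolist(),S,M,K,N)
d=H[0]-H[3];th=np.arctan2(d[1],d[0]);e=np.array([np.cos(th),np.sin(th)]);n=np.array([-e[1],e[0]])
print('th',np.degrees(th), 'S-M',np.degrees(np.arctan2(*(S-M)[1::-1])))
L=H.mean(0)[:2]
for nm,q in[('S',S),('M',M),('K',K),('N',N),*[('h',h) for h in H]]: print(nm,((q[:2]-L)@e).round(1),((q[:2]-L)@n).round(1))
```

```text
[[569.9, 47.7, 40.0], [566.8, 24.0, 40.0], [561.0, -24.1, 40.0], [558.2, -47.8, 40.0]] [589.32425237 212.82992003  44.        ] [ 548.97120352 -105.16396198   19.        ] [479.66215346  88.9345979   46.5       ] [585.6650393   77.85318064  14.        ]
th 83.00349018267302 S-M 82.76788811122111
S 214.4 0.8
M -106.1 2.1
K 78.1 94.5
N 80.0 -12.0
h 48.1 -0.1
h 24.2 0.1
h -24.3 0.0
h -48.1 -0.1
```

Both views put the knob at y of about 92–94 rather than 85, and the bolt nose at y≈-12, so the bolt starts partly drawn. That changes nothing in the plan. The jig frame comes out at theta 83.0°, with blank_3 at jig x≈-57.5. I'll approach on the inner side of the knob.

```bash
cat > st.py <<'E'
from h import *
th=np.radians(83.0);e=np.array([np.cos(th),np.sin(th)]);n=np.array([-e[1],e[0]]);L=np.array([563.97,-.05])
o=get_obs();q=o['tool_pos'][:2]-L
print('t',round(o['time'],2),'jig',(q@e-57.5).round(1),(q@n).round(1),'z',o['tool_pos'][2].round(1),'yaw',np.degrees(o['tcp_rot'][2]).round(2),'F jx,jy,z',(o['contact_force'][:2]@e).round(1),(o['contact_force'][:2]@n).round(1),o['contact_force'][2].round(1))
E
python3 -m creep '[{"hand":0,"tx":0.0335,"ty":0.0155,"tz":0.033,"spin":0},{"hand":0,"tx":0.0335,"ty":0.0155,"tz":0.033,"spin":0},{"hand":0,"tx":0.0335,"ty":0.0155,"tz":0.033,"spin":0},{"hand":0,"tx":0,"ty":0,"tz":0.04,"spin":0},{"hand":0,"tx":0,"ty":0,"tz":0,"spin":0}]' >/dev/null; python3 st.py
```

```text
t 2.75 jig 24.5 55.8 z 100.1 yaw 173.18 F jx,jy,z 1.5 0.3 0.2
```

```bash
python3 -m creep '[{"hand":0,"tx":-0.004,"ty":-0.002,"tz":0.029,"spin":0},{"hand":0,"tx":0,"ty":0,"tz":0.029,"spin":0},{"hand":0,"tx":0,"ty":0,"tz":0,"spin":0}]' >/dev/null; python3 st.py;  python3 -m creep '[{"hand":0,"tx":0.008,"ty":0,"tz":0,"spin":0},{"hand":0,"tx":0.006,"ty":0,"tz":0,"spin":0},{"hand":0,"tx":0.006,"ty":0,"tz":0,"spin":0},{"hand":0,"tx":0,"ty":0,"tz":0,"spin":0}]' >/dev/null; python3 st.py
```

```text
t 3.12 jig 21.8 49.3 z 43.8 yaw 173.08 F jx,jy,z -0.0 0.2 -0.1
t 3.62 jig 21.7 69.1 z 44.2 yaw 173.09 F jx,jy,z -0.5 1.2 0.2
```

```bash
python3 -m creep '[{"hand":0,"tx":0.007,"ty":0,"tz":0,"spin":0},{"hand":0,"tx":0.007,"ty":0,"tz":0,"spin":0},{"hand":0,"tx":0.007,"ty":0,"tz":0,"spin":0},{"hand":0,"tx":0.005,"ty":0,"tz":0,"spin":0},{"hand":0,"tx":0.005,"ty":0,"tz":0,"spin":0}]' >/dev/null; python3 st.py;  python3 -m creep '[{"hand":0,"tx":0.004,"ty":0,"tz":0,"spin":0},{"hand":0,"tx":0.002,"ty":0,"tz":0,"spin":0},{"hand":0,"tx":0,"ty":0,"tz":0,"spin":0}]' >/dev/null; python3 st.py
```

```text
t 4.25 jig 21.6 99.9 z 43.8 yaw 173.08 F jx,jy,z 1.1 -2.0 1.4
t 4.62 jig 21.6 106.0 z 43.6 yaw 173.08 F jx,jy,z -0.7 -1.9 -0.4
```

```bash
for i in 1 2; do :; done; python3 -m creep '[{"hand":0,"tx":0.002,"ty":0,"tz":0,"spin":0},{"hand":0,"tx":0,"ty":0,"tz":0,"spin":0}]' >/dev/null; python3 st.py;  python3 -m creep '[{"hand":0,"tx":0.002,"ty":0,"tz":0,"spin":0},{"hand":0,"tx":0,"ty":0,"tz":0,"spin":0}]' >/dev/null; python3 st.py
```

```text
t 4.88 jig 21.6 107.4 z 43.7 yaw 173.08 F jx,jy,z -1.0 -3.3 -0.7
t 5.12 jig 21.6 107.6 z 44.0 yaw 173.07 F jx,jy,z -1.0 -9.0 -3.6
```

```bash
python3 -m creep '[{"hand":0,"tx":0.003,"ty":0,"tz":0,"spin":0},{"hand":0,"tx":0,"ty":0,"tz":0,"spin":0},{"hand":0,"tx":0,"ty":0,"tz":0,"spin":0}]' >/dev/null; python3 st.py;  python3 -m creep '[{"hand":0,"tx":-0.015,"ty":0,"tz":0,"spin":0},{"hand":0,"tx":-0.01,"ty":0,"tz":-0.015,"spin":0},{"hand":0,"tx":0,"ty":0,"tz":-0.04,"spin":0},{"hand":0,"tx":0,"ty":0,"tz":0,"spin":0}]' >/dev/null; python3 st.py
python3 - <<'E'
from h import *
c=cap('wrist','w4.png')
E
```

```text
t 5.5 jig 21.7 108.0 z 44.3 yaw 173.07 F jx,jy,z -0.8 -14.3 -8.4
t 6.0 jig 21.9 87.0 z 100.6 yaw 173.07 F jx,jy,z -0.1 -0.3 -0.6
```

The hard stop is confirmed: force rose to 14 N with no further travel. Now I'll go behind the row.

```bash
python3 -m creep '[{"hand":0,"tx":-0.0218,"ty":-0.0445,"tz":0,"spin":0},{"hand":0,"tx":-0.0218,"ty":-0.0445,"tz":0,"spin":0},{"hand":0,"tx":-0.0218,"ty":-0.0445,"tz":0,"spin":0},{"hand":0,"tx":-0.0218,"ty":-0.0445,"tz":0,"spin":0},{"hand":0,"tx":0,"ty":0,"tz":0,"spin":0}]' >/dev/null; python3 -m creep '[{"hand":0,"tx":0,"ty":0,"tz":0.02,"spin":0},{"hand":0,"tx":0,"ty":0,"tz":0,"spin":0}]' >/dev/null; python3 st.py
python3 - <<'E'
from h import *
c=cap('top','t5.png');cv2.imwrite('pics/t5c.png',cv2.resize(c['color'][140:225,120:300,::-1],None,fx=4.4,fy=4.4,interpolation=cv2.INTER_CUBIC))
E
```

```text
t 6.92 jig -155.1 2.7 z 76.4 yaw 173.1 F jx,jy,z 0.9 0.3 -0.0
```

View pics/t5c.png

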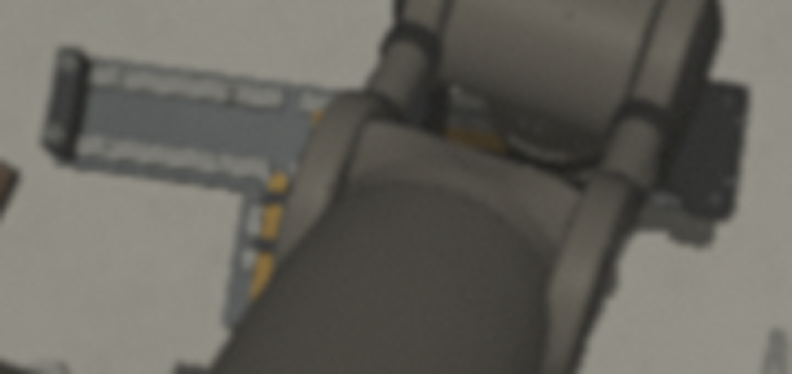

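The bolt is clear of the channel, and the arm hides the rest of the jig. Next I'll centre in the channel and descend.

```bash
python3 -m creep '[{"hand":0,"tx":-0.003,"ty":-0.001,"tz":0.025,"spin":0},{"hand":0,"tx":0,"ty":0,"tz":0,"spin":0}]' >/dev/null; python3 st.py; python3 -m creep '[{"hand":0,"tx":0,"ty":0,"tz":0.012,"spin":0},{"hand":0,"tx":0,"ty":0,"tz":0.010,"spin":0},{"hand":0,"tx":0,"ty":0,"tz":0,"spin":0}]' >/dev/null; python3 st.py
```

```text
t 7.22 jig -156.4 -1.5 z 52.8 yaw 173.11 F jx,jy,z 0.3 0.5 0.9
t 7.6 jig -157.1 -2.1 z 31.0 yaw 173.08 F jx,jy,z -0.2 0.1 0.7
```

```bash
python3 -m creep '[{"hand":0,"tx":0.0015,"ty":0.004,"tz":0,"spin":0},{"hand":0,"tx":0,"ty":0.004,"tz":0,"spin":0},{"hand":0,"tx":0,"ty":0.004,"tz":0,"spin":0},{"hand":0,"tx":0,"ty":0.002,"tz":0,"spin":0},{"hand":0,"tx":0,"ty":0.002,"tz":0,"spin":0}]' >/dev/null; python3 st.py; python3 -m creep '[{"hand":0,"tx":0,"ty":0.002,"tz":0,"spin":0},{"hand":0,"tx":0,"ty":0.002,"tz":0,"spin":0},{"hand":0,"tx":0,"ty":0.002,"tz":0,"spin":0},{"hand":0,"tx":0,"ty":0.002,"tz":0,"spin":0},{"hand":0,"tx":0,"ty":0.002,"tz":0,"spin":0}]' >/dev/null; python3 st.py;  python3 -m creep '[{"hand":0,"tx":0,"ty":0.003,"tz":0,"spin":0},{"hand":0,"tx":0,"ty":0.003,"tz":0,"spin":0},{"hand":0,"tx":0,"ty":0.003,"tz":0,"spin":0},{"hand":0,"tx":0,"ty":0.003,"tz":0,"spin":0},{"hand":0,"tx":0,"ty":0.003,"tz":0,"spin":0}]' >/dev/null; python3 st.py
```

```text
t 8.22 jig -141.1 -1.2 z 31.8 yaw 173.08 F jx,jy,z 0.7 1.1 -0.5
t 8.85 jig -131.6 -1.3 z 31.7 yaw 173.07 F jx,jy,z -3.2 0.3 -0.6
t 9.47 jig -116.0 -1.2 z 31.7 yaw 173.08 F jx,jy,z -3.7 -0.7 -0.9
```

Contact is made, with about 3.5 N of steady sliding friction. I'll keep pushing.

```bash
python3 -m creep '[{"hand":0,"tx":0,"ty":0.003,"tz":0,"spin":0},{"hand":0,"tx":0,"ty":0.003,"tz":0,"spin":0},{"hand":0,"tx":0,"ty":0.003,"tz":0,"spin":0},{"hand":0,"tx":0,"ty":0.003,"tz":0,"spin":0},{"hand":0,"tx":0,"ty":0.003,"tz":0,"spin":0}]' >/dev/null; python3 st.py; python3 -m creep '[{"hand":0,"tx":0,"ty":0.003,"tz":0,"spin":0},{"hand":0,"tx":0,"ty":0.003,"tz":0,"spin":0},{"hand":0,"tx":0,"ty":0.003,"tz":0,"spin":0},{"hand":0,"tx":0,"ty":0.003,"tz":0,"spin":0},{"hand":0,"tx":0,"ty":0.003,"tz":0,"spin":0}]' >/dev/null; python3 st.py;  python3 -m creep '[{"hand":0,"tx":0,"ty":0.003,"tz":0,"spin":0},{"hand":0,"tx":0,"ty":0.003,"tz":0,"spin":0},{"hand":0,"tx":0,"ty":0.003,"tz":0,"spin":0},{"hand":0,"tx":0,"ty":0.003,"tz":0,"spin":0},{"hand":0,"tx":0,"ty":0.003,"tz":0,"spin":0}]' >/dev/null; python3 st.py
```

```text
t 10.1 jig -101.1 -1.2 z 31.7 yaw 173.07 F jx,jy,z -4.0 -0.1 -0.5
t 10.72 jig -86.0 -1.1 z 31.7 yaw 173.08 F jx,jy,z -3.7 -0.0 -0.1
t 11.35 jig -71.0 -1.1 z 31.7 yaw 173.08 F jx,jy,z -3.7 -0.0 -0.4
```

```bash
python3 -m creep '[{"hand":0,"tx":0,"ty":0.003,"tz":0,"spin":0},{"hand":0,"tx":0,"ty":0.003,"tz":0,"spin":0},{"hand":0,"tx":0,"ty":0.003,"tz":0,"spin":0},{"hand":0,"tx":0,"ty":0.003,"tz":0,"spin":0},{"hand":0,"tx":0,"ty":0.003,"tz":0,"spin":0}]' >/dev/null; python3 st.py; python3 -m creep '[{"hand":0,"tx":0,"ty":0.003,"tz":0,"spin":0},{"hand":0,"tx":0,"ty":0.003,"tz":0,"spin":0},{"hand":0,"tx":0,"ty":0.003,"tz":0,"spin":0},{"hand":0,"tx":0,"ty":0.003,"tz":0,"spin":0},{"hand":0,"tx":0,"ty":0.003,"tz":0,"spin":0}]' >/dev/null; python3 st.py;  python3 -m creep '[{"hand":0,"tx":0,"ty":0.003,"tz":0,"spin":0},{"hand":0,"tx":0,"ty":0.003,"tz":0,"spin":0},{"hand":0,"tx":0,"ty":0.003,"tz":0,"spin":0},{"hand":0,"tx":0,"ty":0.003,"tz":0,"spin":0},{"hand":0,"tx":0,"ty":0.003,"tz":0,"spin":0}]' >/dev/null; python3 st.py
```

```text
t 11.97 jig -56.0 -1.1 z 31.7 yaw 173.08 F jx,jy,z -2.5 -0.5 -0.5
t 12.6 jig -41.0 -1.1 z 31.7 yaw 173.08 F jx,jy,z -3.4 -0.4 -0.5
t 13.22 jig -26.1 -1.0 z 31.7 yaw 173.08 F jx,jy,z -3.2 0.7 -0.1
```

```bash
python3 -m creep '[{"hand":0,"tx":0,"ty":0.003,"tz":0,"spin":0},{"hand":0,"tx":0,"ty":0.003,"tz":0,"spin":0},{"hand":0,"tx":0,"ty":0.003,"tz":0,"spin":0},{"hand":0,"tx":0,"ty":0.003,"tz":0,"spin":0},{"hand":0,"tx":0,"ty":0.003,"tz":0,"spin":0}]' >/dev/null; python3 st.py; python3 -m creep '[{"hand":0,"tx":0,"ty":0.002,"tz":0,"spin":0},{"hand":0,"tx":0,"ty":0.002,"tz":0,"spin":0},{"hand":0,"tx":0,"ty":0.002,"tz":0,"spin":0},{"hand":0,"tx":0,"ty":0.002,"tz":0,"spin":0},{"hand":0,"tx":0,"ty":0.002,"tz":0,"spin":0}]' >/dev/null; python3 st.py;  python3 -m creep '[{"hand":0,"tx":0,"ty":0.0015,"tz":0,"spin":0},{"hand":0,"tx":0,"ty":0.0015,"tz":0,"spin":0},{"hand":0,"tx":0,"ty":0.001,"tz":0,"spin":0}]' >/dev/null; python3 st.py
```

```text
t 13.85 jig -11.1 -1.0 z 31.7 yaw 173.08 F jx,jy,z -3.4 -0.2 -0.5
t 14.47 jig -1.1 -1.0 z 31.7 yaw 173.07 F jx,jy,z -4.9 0.1 0.9
t 14.85 jig 2.8 -1.0 z 31.7 yaw 173.08 F jx,jy,z -4.4 0.4 0.8
```

```bash
python3 -m creep '[{"hand":0,"tx":0,"ty":0.0015,"tz":0,"spin":0},{"hand":0,"tx":0,"ty":0.0015,"tz":0,"spin":0}]' >/dev/null; python3 st.py; python3 -m creep '[{"hand":0,"tx":0,"ty":0.001,"tz":0,"spin":0},{"hand":0,"tx":0,"ty":0.001,"tz":0,"spin":0}]' >/dev/null; python3 st.py
```

```text
t 15.1 jig 5.8 -1.0 z 31.7 yaw 173.07 F jx,jy,z -3.2 0.3 -0.5
t 15.35 jig 7.8 -1.0 z 31.7 yaw 173.08 F jx,jy,z -3.4 0.6 1.1
```

```bash
python3 -m creep '[{"hand":0,"tx":0,"ty":0.001,"tz":0,"spin":0},{"hand":0,"tx":0,"ty":0.001,"tz":0,"spin":0}]' >/dev/null; python3 st.py; python3 -m creep '[{"hand":0,"tx":0,"ty":0.001,"tz":0,"spin":0},{"hand":0,"tx":0,"ty":0.001,"tz":0,"spin":0}]' >/dev/null; python3 st.py
```

```text
t 15.6 jig 9.8 -1.0 z 31.7 yaw 173.07 F jx,jy,z -2.7 -0.2 0.8
t 15.85 jig 10.8 -1.0 z 31.8 yaw 173.11 F jx,jy,z -10.7 0.1 1.5
```

```bash
python3 -m creep '[{"hand":0,"tx":0,"ty":0.001,"tz":0,"spin":0},{"hand":0,"tx":0,"ty":0,"tz":0,"spin":0}]' >/dev/null; python3 st.py
```

```text
t 16.1 jig 10.8 -1.0 z 31.8 yaw 173.09 F jx,jy,z -12.2 0.7 1.1
```

The row is hard against the stop: 12 N with no further travel. I'll retract, lift and go to the outer side of the knob.

```bash
python3 -m creep '[{"hand":0,"tx":0,"ty":-0.002,"tz":0,"spin":0},{"hand":0,"tx":0,"ty":-0.006,"tz":0,"spin":0},{"hand":0,"tx":0,"ty":-0.006,"tz":0,"spin":0},{"hand":0,"tx":0,"ty":0,"tz":-0.035,"spin":0},{"hand":0,"tx":0,"ty":0,"tz":-0.035,"spin":0}]' >/dev/null; python3 st.py; python3 -m creep '[{"hand":0,"tx":0.04,"ty":0.0065,"tz":0,"spin":0},{"hand":0,"tx":0.04,"ty":0.0065,"tz":0,"spin":0},{"hand":0,"tx":0.04,"ty":0.0065,"tz":0,"spin":0},{"hand":0,"tx":0.038,"ty":0.0065,"tz":0,"spin":0},{"hand":0,"tx":0,"ty":0,"tz":0,"spin":0}]' >/dev/null;  python3 st.py
python3 - <<'E'
from h import *
for n in('wrist','top'):
    c=cap(n,n+'6.png')
E
```

```text
t 16.73 jig -1.4 -0.8 z 102.2 yaw 173.07 F jx,jy,z 0.1 -1.0 -0.3
t 17.35 jig 24.9 159.6 z 101.8 yaw 173.15 F jx,jy,z -0.4 -0.8 0.0
```

View pics/top6.png

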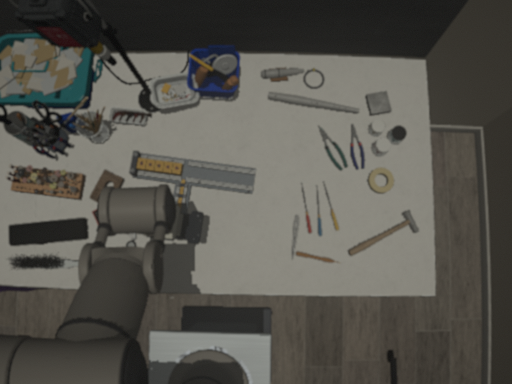

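The row is against the stop at u 138–183, and the bolt is clear. I'll descend outside the knob and push it back.

```bash
python3 -m creep '[{"hand":0,"tx":0,"ty":-0.001,"tz":0.029,"spin":0},{"hand":0,"tx":0,"ty":0,"tz":0.029,"spin":0},{"hand":0,"tx":0,"ty":0,"tz":0,"spin":0}]' >/dev/null; python3 st.py;  python3 -m creep '[{"hand":0,"tx":-0.004,"ty":0,"tz":0,"spin":0},{"hand":0,"tx":-0.004,"ty":0,"tz":0,"spin":0},{"hand":0,"tx":-0.004,"ty":0,"tz":0,"spin":0},{"hand":0,"tx":-0.004,"ty":0,"tz":0,"spin":0},{"hand":0,"tx":-0.004,"ty":0,"tz":0,"spin":0}]' >/dev/null; python3 st.py
```

```text
t 17.82 jig 23.1 157.1 z 42.4 yaw 173.04 F jx,jy,z -0.7 -0.8 0.3
t 18.45 jig 23.5 137.0 z 43.8 yaw 173.08 F jx,jy,z -0.5 2.2 1.3
```

```bash
python3 -m creep '[{"hand":0,"tx":-0.005,"ty":0,"tz":0,"spin":0},{"hand":0,"tx":-0.005,"ty":0,"tz":0,"spin":0},{"hand":0,"tx":-0.005,"ty":0,"tz":0,"spin":0},{"hand":0,"tx":-0.005,"ty":0,"tz":0,"spin":0},{"hand":0,"tx":-0.005,"ty":0,"tz":0,"spin":0}]' >/dev/null; python3 st.py;  python3 -m creep '[{"hand":0,"tx":-0.002,"ty":0,"tz":0,"spin":0},{"hand":0,"tx":-0.002,"ty":0,"tz":0,"spin":0},{"hand":0,"tx":-0.002,"ty":0,"tz":0,"spin":0}]' >/dev/null; python3 st.py
```

```text
t 19.07 jig 23.6 111.7 z 43.7 yaw 173.08 F jx,jy,z -0.3 2.5 1.7
t 19.45 jig 23.6 106.0 z 43.7 yaw 173.08 F jx,jy,z 0.9 2.3 0.8
```

```bash
python3 -m creep '[{"hand":0,"tx":-0.0015,"ty":0,"tz":0,"spin":0},{"hand":0,"tx":-0.0015,"ty":0,"tz":0,"spin":0}]' >/dev/null; python3 st.py;  python3 -m creep '[{"hand":0,"tx":-0.002,"ty":0,"tz":0,"spin":0},{"hand":0,"tx":0,"ty":0,"tz":0,"spin":0}]' >/dev/null; python3 st.py; python3 -m creep '[{"hand":0,"tx":-0.002,"ty":0,"tz":0,"spin":0},{"hand":0,"tx":0,"ty":0,"tz":0,"spin":0}]' >/dev/null; python3 st.py
```

```text
t 19.7 jig 23.6 103.1 z 43.7 yaw 173.08 F jx,jy,z -0.2 4.7 2.9
t 19.95 jig 23.5 102.9 z 43.4 yaw 173.08 F jx,jy,z 0.2 7.2 4.9
t 20.2 jig 23.3 102.7 z 43.0 yaw 173.09 F jx,jy,z -1.4 11.0 5.9
```

The bolt is hard shut, at the expected position (42 mm of travel with an 18.5 mm offset). I'll retreat and check.

```bash
python3 -m creep '[{"hand":0,"tx":0.006,"ty":0,"tz":0,"spin":0},{"hand":0,"tx":0.012,"ty":0,"tz":0,"spin":0},{"hand":0,"tx":0,"ty":0,"tz":-0.04,"spin":0},{"hand":0,"tx":0,"ty":0,"tz":-0.06,"spin":0},{"hand":0,"tx":0,"ty":0,"tz":-0.06,"spin":0}]' >/dev/null; python3 -m creep '[{"hand":0,"tx":-0.055,"ty":0,"tz":-0.01,"spin":0},{"hand":0,"tx":-0.055,"ty":0,"tz":-0.01,"spin":0},{"hand":0,"tx":-0.055,"ty":0,"tz":0,"spin":0},{"hand":0,"tx":-0.02,"ty":0,"tz":0,"spin":0},{"hand":0,"tx":0,"ty":0,"tz":0,"spin":0}]' >/dev/null; python3 st.py
python3 - <<'E'
from h import *
c=cap('wrist','w7.png')
cv2.imwrite('pics/w7c.png',cv2.resize(c['color'][10:220,100:480,::-1],None,fx=2.1,fy=2.1,interpolation=cv2.INTER_CUBIC))
E
```

```text
t 21.45 jig 23.6 -68.6 z 222.7 yaw 173.04 F jx,jy,z -0.5 0.5 -0.2
```

View pics/w7c.png

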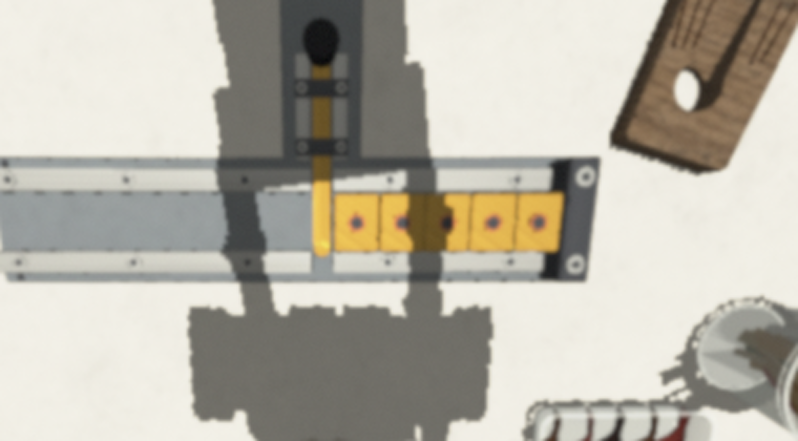

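The picture shows five blanks closed up against the stop (crop x 333–562). The bolt is shut behind them with its nose in the far rail's slot at (321,252), and the robot is clear.

```bash
python3 -c "
from plant import close_job
print(close_job())"
```

```text
the job is handed in; nothing more can be done
None
```

The job is done and handed in at about 21.5 s: the five blanks are closed up hard against the end stop, the bolt is fully shut behind them, and the robot touched nothing else.

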